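# Scoop the big beads into a butted-up kit tray

## Task

First slide the loose white tray flush against the side of the fixed grey tray, with no gap and the ends in line. Then, with the scoop and never gripping a bead in the fingers, move all the red beads from the blue bin into the white tray, and finally set the scoop down flat in the middle of its black mat. The white tray must still be flush at the end, and the paint jars, cups and brush must be left where they stand.

Things in the scene. Friction and masses are not known exactly. Their poses are not given: they have to be found in the camera images.
- trough: Blue open-topped stock bin, fixed. Origin on its underside, x along it, its -x end nearer the robot. Floor 5 mm, rim 45 mm high. Inside: 104 mm wide (y = -52 to 52), floor from x = -108 to x = 127.5; the +x wall is upright, the -x wall leans outward 25 degrees (x = -127 at the rim). Beads start in the half towards -x; the floor beyond x = -15 mm is empty, room for the scoop.
- scoop: Bench scoop, 0.18 kg, aluminium pan with an orange upright grip. Origin on the pan's flat underside, z up. Pan floor 2 mm thick, 92 mm wide (y), from the open lip at x = -50 to x = +40 mm; back wall 40 mm high at x = 36 to 40; side walls 3 mm thick, 32 mm high, from x = -15 back (none in front of that). Comfortably holds 3 to 5 beads.
- scoop_grip (a point): Centre line of the scoop's orange grip, 92 mm above the pan's underside (52 mm behind the scoop's origin). The grip is 24 (x) x 18 (y) mm in section, from z = 5 to 115 mm: pinch it from above across its 18 mm. Axes as the scoop's.
- scoop_lip (a point): Middle of the scoop's lip, at its lower edge, at x = -50 mm of the scoop. Axes as the scoop's: -x points out of the pan's open front. Swept flat along the bin's floor (lip a few degrees down) it pushes the beads to the leaning wall and there slides under them, at under 20 N; beads roll out when the pan tips beyond about 10 degrees.
- mat: Black rubber mat, fixed, 180 (x) x 140 (y) x 4 mm, the scoop's place. Origin at the centre of its underside.
- fixed_tray: Grey tray fixed to the table, holding yellow spools; open-topped, 160 (its x) x 150 (its y) x 45 mm high, walls and floor 5 mm; origin at the centre of its underside, z up. The white tray butts against its +y outer face.
- tray: White loose tray, about 0.5 kg; open-topped, 160 (its x) x 150 (its y) x 45 mm high, walls and floor 5 mm; origin at the centre of its underside, z up. Its -y outer face belongs against the grey tray's +y face: then its origin lies 150 mm along +y from the grey tray's origin and both have the same yaw.
- tray_tab (a point): Middle of the green upright grip tab on the white tray's +y wall, at x = 0, y = 69, z = 70 mm of the tray. The tab is 60 (x) x 12 (y) mm, its top at z = 85 mm, 40 mm above the rim. Axes as the tray's.
- bead0: Red round bead, 28 mm in diameter, 12 g, rolls a little; origin at its centre. May be absent (None).
- bead1: Red round bead, 28 mm in diameter, 12 g, rolls a little; origin at its centre. May be absent (None).
- bead2: Red round bead, 28 mm in diameter, 12 g, rolls a little; origin at its centre. May be absent (None).
- bead3: Red round bead, 28 mm in diameter, 12 g, rolls a little; origin at its centre. May be absent (None).
- bead4: Red round bead, 28 mm in diameter, 12 g, rolls a little; origin at its centre. May be absent (None).
- bead5: Red round bead, 28 mm in diameter, 12 g, rolls a little; origin at its centre. May be absent (None).
- bead6: Red round bead, 28 mm in diameter, 12 g, rolls a little; origin at its centre. May be absent (None).
- bead7: Red round bead, 28 mm in diameter, 12 g, rolls a little; origin at its centre. May be absent (None).
- bead8: Red round bead, 28 mm in diameter, 12 g, rolls a little; origin at its centre. May be absent (None).
- jar_green: Green paint jar, 66 mm wide, 90 mm high. A bystander: leave it alone. Origin at the centre of its underside.
- jar_red: Red paint jar, 66 mm wide, 90 mm high. A bystander: leave it alone. Origin at the centre of its underside.
- cup_blue: Small blue ceramic cup, 60 mm wide, 45 mm high. A bystander: leave it alone. Origin at the centre of its underside.
- cup_white: Small white ceramic cup, 60 mm wide, 45 mm high. A bystander: leave it alone. Origin at the centre of its underside.
- brush: Paint brush, 180 mm long, lying. A bystander: leave it alone. Origin at the centre of its underside.
There are look-alikes about, which are no part of the job. What is shaped like the bead8 but purple is not meant.

How it is judged:
By the outcome, as a careful person would: the job done as asked, in the order asked, and still so for the second after the job is handed in, with the robot touching nothing.
Of bead0, bead1, bead2, bead3, bead4, bead5, bead6, bead7, bead8 only 6 to 9 are there at a start; the rules pass over those that are not, and their reading is None.
At some moment in a run one of tray may be knocked a few centimetres aside while the robot is not near it.
It also fails if it takes over 210 s, if anything falls off the work surface, if the arm or the gripper's body presses on something with over 40 N, if the wrist force passes 120 N, or if a joint passes its speed limit or range.

## Robot

A 6-joint arm with a two-finger parallel gripper is mounted at the origin on the work surface. World frame = base frame: x ahead of the robot, y to its left, z up, the work surface at z = 0. Lengths are in mm, angles in rad, forces in N, time in s.
With the tool pointing down it reaches from about 350 to 775 mm from the base axis. Payload 7.3 kg.
Tool frame: the origin (TCP) lies midway between the tips of the shut fingers; the grasp point (between the pads) lies 19 mm behind it; z points along the fingers, y is the line along which they close (so a half turn about z gives the same grasp; the last joint's range is limited). The gripper opens to 92 mm and grips with 3 to 60 N. Pads are 19 mm wide; open, the fingers measure 130 mm over their backs; the gripper's body (75 mm by 190 mm) begins 47 mm behind the grasp point.
Start: joints at [-1.398, 0.342, 1.524, -0, 1.275, -0.146], TCP at [164.572, -498.559, 226.741] pointing down, gripper open.
Joint ranges: [-2.53, 2.53], [-0.77, 2.02], [0.04, 2.7], [-1, 4.14], [0.28, 2.66], [-3.11, 3.11]. Speed limits (rad/s): [2.57, 2.57, 3.14, 3.14, 3.14, 3.14].

## Interface

Orientations are given as [roll, pitch, yaw] about the fixed x, y, z axes, in that order (R = Rz(yaw) Ry(pitch) Rx(roll)).
In Python, from plant import bot gives the robot as it stands. The module is installed in compiled form; this text tells all that it offers.
- The arm moves only by the shell command python3 -m crank 'ROWS' [OPENING]. ROWS is JSON, a list of rows, each a list of 6 numbers: the shift along the tool's x, y, z in m, then the turn, a rotation vector about the tool's x, y, z in rad. In form: [[dx, dy, dz, wx, wy, wz], ...]. A call has 1 to 5 rows; each row shifts and turns the commanded pose from where the row before left it, along the tool's axes as they then stand; what a row does not reach is not made up. A row lasts 1/8 s, in which the tool goes at most 62.5 mm and 10.7 degrees, less where a joint would pass 70% of its speed; a pose out of reach is approached as far as the arm can. A call is refused whole if a number of a shift passes 0.0625 or a number of a turn 0.188, either way. A call with a gripper value outside its range is refused whole. OPENING is the opening in per cent of the stroke, from 0 (shut) to 100 (fully open), set as the call begins (- or left out, the last holds). The fingers move at their own pace and stop on an object; the grip force is fixed at half the most. Time passes only in rows, so rows that do not move let the fingers close. It gives the time, the measured TCP pose, the force, the opening and the grip force at its end, in the units of the state.
- bot.get_obs(): the state, without advancing time (a new reading comes with each control period).
- bot.capture(name): name is "scene" or "top" or "wrist"; returns a dict with "color" (420x560x3 uint8, blue, green, red), "fov_y" (degrees; the focal length in pixels is half the picture's height over the tangent of half this angle, whatever the lens; pixels are square), "cx", "cy" (the principal point, pixels), "extrinsics" (4x4, takes a point from world to camera coordinates); the wrist camera has in their place "tool_from_camera" (4x4, takes a point from camera to tool coordinates, whose origin is the TCP and whose axes are the flange's). Camera axes: x right, y up, looking along -z (the intrinsics and any distortion apply to the point x, -y, -z); pixel columns grow to the right and rows downward; lengths in mm; the calibration is good to about 2 mm. A picture is of the moment at which its call begins: read the wrist's pose just before it. There is no depth.
- bot.close_job(): hands the job in; it is judged then, once.
The state is a dict: "time": time; "joint_positions": joint angles; "dq": joint speeds; "tau": joint torques, N m; "tool_pos": TCP position; "tcp_rot": TCP orientation; "contact_force": force on the tool from outside, world axes, zero at the start; "moment": the same for the moment, N m; "grip_width": finger opening in mm; "finger_force": force on a finger pad.
Only numpy, scipy, OpenCV 4.12 (cv2) and the standard library are available. Lean on these libraries where they do the work, as an engineer would, in place of code of your own. Each camera call takes 0.05 s, during which the arm holds its last target. There are 200 camera calls.

## Working session

There is one attempt and no reset: what is moved stays moved. The work goes in short steps, Python scripts to look and compute and a shell command to move; the robot and the scene stay as the last step left them, time stands still between calls to the robot, and variables do not carry over. Pictures are saved under pics/ and viewed, at most 14 in all, crops included, and the job is handed in when it is done.

```bash
mkdir -p pics
cat > h.py <<'E'
import numpy as np, cv2
from scipy.spatial.transform import Rotation as R
from plant import bot
def grab(name,fn=None):
    o=bot.get_obs(); c=bot.capture(name)
    if fn: cv2.imwrite('pics/'+fn,c['color'])
    if 'extrinsics' in c: M=np.linalg.inv(np.array(c['extrinsics']))
    else:
        T=np.eye(4); T[:3,:3]=R.from_euler('xyz',o['tcp_rot']).as_matrix(); T[:3,3]=o['tool_pos']; M=T@np.array(c['tool_from_camera'])
    c['M']=M; c['f']=210/np.tan(np.radians(c['fov_y'])/2); return c
def px2w(c,uv,z):
    uv=np.atleast_2d(uv).astype(float)
    d=np.c_[(uv[:,0]-c['cx'])/c['f'],-(uv[:,1]-c['cy'])/c['f'],-np.ones(len(uv))]@c['M'][:3,:3].T
    o=c['M'][:3,3]; return o+d*((z-o[2])/d[:,2])[:,None]
def w2px(c,p):
    q=(np.atleast_2d(p)-c['M'][:3,3])@c['M'][:3,:3]
    return np.c_[c['cx']+c['f']*q[:,0]/-q[:,2],c['cy']-c['f']*q[:,1]/-q[:,2]]
def st():
    o=bot.get_obs(); print({k:np.round(o[k],3).tolist() for k in('time','tool_pos','tcp_rot','contact_force','grip_width','finger_force')})
E
python3 - <<'E'
from h import *
st()
for n in('scene','top'):
    c=grab(n,n+'0.png'); print(n,{k:v for k,v in c.items() if k not in('color','M')}, c['M'])
E
```

```text
{'time': 0.0, 'tool_pos': [164.504, -498.129, 226.05], 'tcp_rot': [-3.14, -0.0, 0.319], 'contact_force': [0.489, 0.057, 0.698], 'grip_width': 91.757, 'finger_force': 0.0}
scene {'fov_y': 47.26160190818461, 'cx': 279.9875363720755, 'cy': 211.12918533167405, 'extrinsics': array([[-7.05652795e-01,  7.08507538e-01,  8.43802716e-03,
         4.40167347e+02],
       [-5.82637376e-01, -5.86984449e-01,  5.62123602e-01,
         2.32356209e+02],
       [ 4.03221801e-01,  3.91747781e-01,  8.27010191e-01,
        -1.27697228e+03],
       [ 0.00000000e+00,  0.00000000e+00,  0.00000000e+00,
         1.00000000e+00]]), 'f': np.float64(479.96753249987063)} [[-7.05652795e-01 -5.82637376e-01  4.03221801e-01  9.60887791e+02]
 [ 7.08507538e-01 -5.86984449e-01  3.91747781e-01  3.24778655e+02]
 [ 8.43802716e-03  5.62123602e-01  8.27010191e-01  9.21742034e+02]
 [ 0.00000000e+00  0.00000000e+00  0.00000000e+00  1.00000000e+00]]
top {'fov_y': 56.48636183765222, 'cx': 283.7457789155188, 'cy': 207.88068328930527, 'extrinsics': array([[-1.09940384e-03, -9.99992994e-01,  3.57825848e-03,
        -6.71972925e+01],
       [ 9.88924893e-01, -5.56161665e-04,  1.48415790e-01,
        -5.49478298e+02],
       [-1.48412760e-01,  3.70179778e-03,  9.88918576e-01,
        -9.95450431e+02],
       [ 0.00000000e+00,  0.00000000e+00,  0.00000000e+00,
         1.00000000e+00]]), 'f': np.float64(390.94059193094796)} [[-1.09940384e-03  9.88924893e-01 -1.48412760e-01  3.95581344e+02]
 [-9.99992994e-01 -5.56161665e-04  3.70179778e-03 -6.38174643e+01]
 [ 3.57825848e-03  1.48415790e-01  9.88918576e-01  1.06621113e+03]
 [ 0.00000000e+00  0.00000000e+00  0.00000000e+00  1.00000000e+00]]
```

View pics/top0.png

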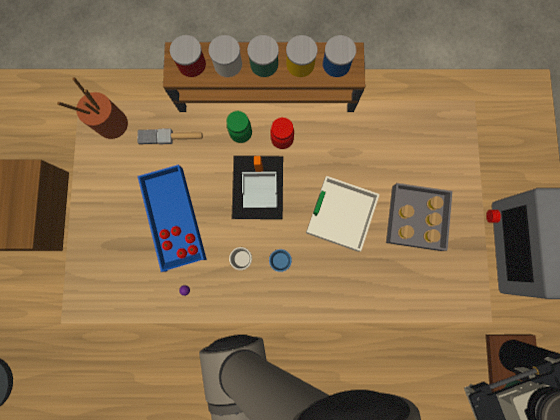

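View pics/scene0.png

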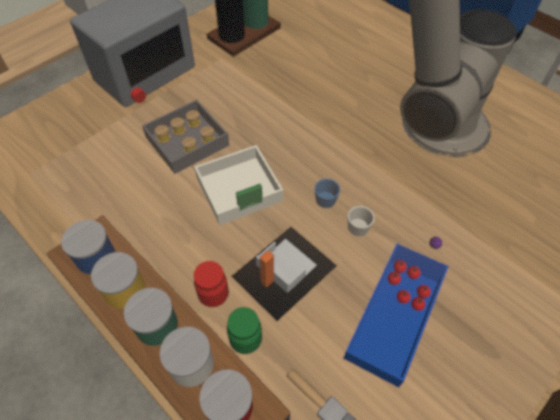

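The top view shows the blue bin at (172,218) with six red beads at its lower (near) end. The purple look-alike ball is at (184,290), outside the bin. The scoop is on the mat at (258,187) with its grip at (257,163). The white tray is at (342,213) with its green tab at (319,203), and the grey tray is at (419,217). The jars (238,127) and (282,132), cups (240,258) and (280,260), and brush (170,136) are bystanders.

Possible confusions:
- **Red:** beads in the bin versus the purple ball (184,290), the red jar (282,132) and the red knob (493,216).
- **White:** the tray versus the white cup (240,258) and the scoop pan.
- **Green:** the tab (319,203) versus the jar (238,127).
- **Orange:** the grip (257,163) versus the pot (101,113).

```bash
cat >> h.py <<'E'
def rect(c,mask,z,roi=None):
    m=mask.astype(np.uint8)*255
    if roi: k=np.zeros_like(m); x0,y0,x1,y1=roi; k[y0:y1,x0:x1]=255; m&=k
    m=cv2.morphologyEx(m,cv2.MORPH_CLOSE,np.ones((5,5)))
    cs=cv2.findContours(m,cv2.RETR_EXTERNAL,cv2.CHAIN_APPROX_NONE)[0]
    k=max(cs,key=cv2.contourArea)[:,0,:]
    p=px2w(c,k,z)[:,:2].astype(np.float32)
    (cx,cy),(w,h),a=cv2.minAreaRect(p); 
    return [round(float(v),1) for v in(cx,cy,w,h,a)]
def hsv(c): return cv2.split(cv2.cvtColor(c['color'],cv2.COLOR_BGR2HSV).astype(int))
def blobs(c,m,z,amin=20):
    n,l,s,ce=cv2.connectedComponentsWithStats(m.astype(np.uint8))
    return [(ce[i].round(1).tolist(),int(s[i,4]),px2w(c,ce[i],z)[0,:2].round(1).tolist()) for i in range(1,n) if s[i,4]>=amin]
E
python3 - <<'E'
from h import *
c=grab('top'); H,S,V=hsv(c)
print('bin',rect(c,(H>100)&(H<130)&(S>140),45,(120,150,225,285)))
print('mat',rect(c,(V<60),4,(220,140,295,230)))
print('white',rect(c,(S<75)&(V>110),45,(300,165,385,260)))
print('white incl tab',rect(c,((S<75)&(V>110))|((H>50)&(H<90)&(S>80)),45,(300,165,385,260)))
print('grey',rect(c,(S<70),45,(380,170,460,260)))
print('tab',blobs(c,(H>50)&(H<90)&(S>80),85,30))
print('red',blobs(c,((H<8)|(H>172))&(S>140)&(V>80),19,30))
print('orange',blobs(c,(H>=5)&(H<16)&(S>190),115,20))
print('pan',rect(c,(V>120)&(S<60),6,(235,160,285,215)))
big=cv2.resize(c['color'][140:280,130:460],None,fx=2.4,fy=2.4,interpolation=cv2.INTER_CUBIC); cv2.imwrite('pics/crop1.png',big)
E
```

```text
bin [525.2, 228.7, 263.2, 118.8, 16.4]
mat [614.5, 5.4, 136.9, 175.0, 90.0]
white [535.4, -222.8, 150.9, 164.2, 70.3]
white incl tab [535.4, -222.8, 150.9, 164.2, 70.3]
grey [526.1, -424.9, 159.4, 162.2, 81.4]
tab [([264.2, 68.4], 252, [921.0, -15.4]), ([238.7, 126.6], 606, [758.2, 50.2]), ([319.0, 202.6], 107, [556.4, -157.1]), ([512.4, 383.3], 34, [119.9, -611.8])]
red [([281.4, 132.0], 562, [766.8, -61.5]), ([493.2, 215.9], 164, [530.5, -634.4]), ([175.5, 230.6], 65, [491.2, 222.6]), ([164.2, 233.9], 63, [482.3, 252.5]), ([189.8, 238.0], 67, [471.4, 183.7]), ([166.7, 245.0], 69, [452.7, 244.7]), ([192.6, 249.6], 67, [440.6, 175.1]), ([181.5, 253.0], 70, [431.4, 204.4])]
orange [([257.6, 163.2], 116, [651.3, -2.1])]
pan [606.4, 0.8, 98.6, 94.5, 0.1]
```

View pics/crop1.png

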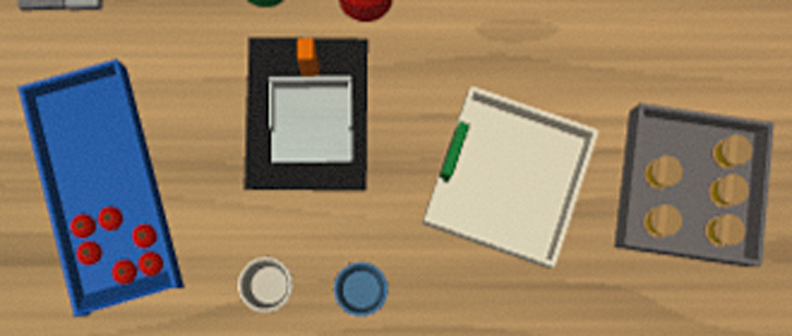

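The crop confirms the choice: white tray with its green tab on the left (+y) side, grey tray with spools to the right, the scoop lip pointing toward the robot, and six red beads in the bin. I'll go above the tab now.

```bash
cat >> h.py <<'E'
def go(x,y,z,yaw=None):
    "tool-frame shift (mm) from the present pose to the goal, and the rotvec to do after it (tool pointing down)"
    o=bot.get_obs(); r=R.from_euler('xyz',o['tcp_rot'])
    d=r.inv().apply(np.array([x,y,z])-o['tool_pos'])
    print('shift mm',d.round(1).tolist(),'rows>=',int(np.ceil(np.abs(np.linalg.norm(d))/62.5)), 'turn',(r.inv()*R.from_euler('xyz',[np.pi,0,yaw])).as_rotvec().round(4).tolist() if yaw is not None else '')
E
python3 - <<'E'
from h import *
go(545,-160,226,-0.33)
E
```

```text
shift mm [467.3, -201.9, 0.5] rows>= 9 turn [-0.0011, 0.0002, 0.6488]
```

```bash
python3 -m crank '[[0.0467,-0.0202,0,0,0,0],[0.0467,-0.0202,0,0,0,0],[0.0467,-0.0202,0,0,0,0],[0.0467,-0.0202,0,0,0,0],[0.0467,-0.0202,0,0,0,0]]'; python3 -m crank '[[0.0467,-0.0202,0,0,0,0],[0.0467,-0.0202,0,0,0,0],[0.0467,-0.0202,0,0,0,0],[0.0467,-0.0202,0,0,0,0],[0.0467,-0.0202,0,0,0,0]]'; python3 -m crank '[[0,0,0,0,0,0.162],[0,0,0,0,0,0.162],[0,0,0,0,0,0.162],[0,0,0,0,0,0.162],[0,0,0,0,0,0]]'
python3 - <<'E'
from h import *
st(); c=grab('wrist','w1.png'); H,S,V=hsv(c)
print('green',blobs(c,(H>50)&(H<90)&(S>80),85,30)); print(rect(c,(H>50)&(H<90)&(S>80),85))
print({k:v for k,v in c.items() if k in('cx','cy','fov_y','tool_from_camera')})
E
```

```text
time: 0.78
tool_pos: [355.6, -328.2, 226.6]
tcp_rot: [-3.141, 0.0, 0.319]
contact_force: [-0.1, -0.1, 0.4]
grip_width: 91.7
finger_force: 0.0
time: 1.4
tool_pos: [545.7, -159.1, 226.5]
tcp_rot: [-3.142, 0.0, 0.319]
contact_force: [-0.3, -0.3, 0.8]
grip_width: 92.1
finger_force: 0.0
time: 2.02
tool_pos: [544.6, -160.3, 226.4]
tcp_rot: [3.142, 0.001, -0.328]
contact_force: [0.1, 0.7, 1.0]
grip_width: 91.7
finger_force: 0.0
{'time': 2.025, 'tool_pos': [544.599, -160.295, 226.422], 'tcp_rot': [3.142, 0.001, -0.328], 'contact_force': [0.122, 0.681, 0.974], 'grip_width': 91.715, 'finger_force': 0.0}
green [([23.7, 42.1], 3130, [744.8, 2.4]), ([277.7, 179.5], 627, [564.0, -161.7])]
[742.4, 0.4, 44.5, 55.6, 55.8]
{'fov_y': 66.75791753570819, 'cx': 282.6172682707338, 'cy': 210.34183967624043, 'tool_from_camera': array([[-6.60466450e-04,  9.50732407e-01,  3.10012023e-01,
         8.55199909e+01],
       [ 9.99999373e-01,  3.47743411e-04,  1.06400746e-03,
         7.82618819e-02],
       [ 9.03781740e-04,  3.10012531e-01, -9.50732041e-01,
        -1.57997040e+02],
       [ 0.00000000e+00,  0.00000000e+00,  0.00000000e+00,
         1.00000000e+00]])}
```

View pics/w1.png

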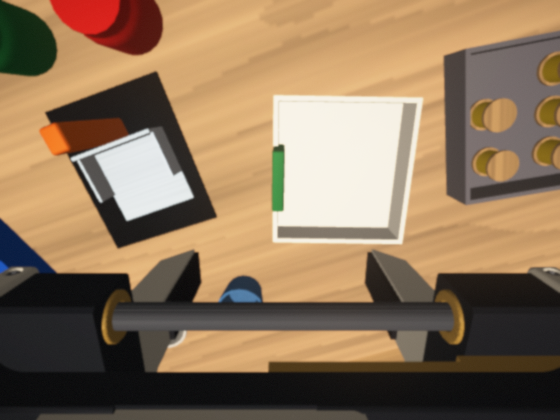

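The wrist view shows the tab at (278,179) with the tray edges square to the image, so the yaw of about -0.33 is right. The grey tray is cut off at the right edge, so I'll take one look above the gap to measure it.

```bash
python3 -m crank '[[0.016,0.052,0,0,0,0],[0.016,0.052,0,0,0,0],[0.016,0.052,0,0,0,-0.094],[0,0,0,0,0,-0.094],[0,0,0,0,0,0]]'
python3 - <<'E'
from h import *
st(); c=grab('wrist','w2.png'); np.save('c2.npy',c,allow_pickle=True)
E
```

```text
time: 2.7
tool_pos: [539.4, -324.0, 226.2]
tcp_rot: [-3.141, 0.001, -0.141]
contact_force: [-0.5, 0.6, 0.2]
grip_width: 91.6
finger_force: 0.0
{'time': 2.7, 'tool_pos': [539.392, -323.994, 226.214], 'tcp_rot': [-3.141, 0.001, -0.141], 'contact_force': [-0.46, 0.555, 0.241], 'grip_width': 91.634, 'finger_force': 0.0}
```

View pics/w2.png

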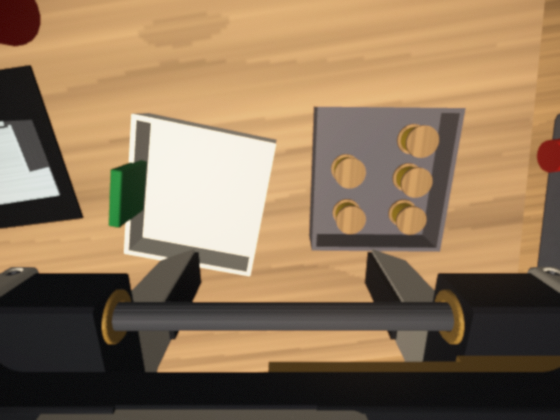

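The grey rim corners lie at about (314,107), (465,109), (439,250) and (310,250). The white rim corners lie at about (132,114), (276,141), (250,275) and (125,254).

Run:
```python
from h import *
c=np.load('c2.npy',allow_pickle=True).item(); H,S,V=hsv(c)
g=px2w(c,[(314,107),(465,109),(439,250),(310,250)],45)[:,:2]
w=px2w(c,[(132,114),(276,141),(250,275),(125,254)],45)[:,:2]
for n,q in(('g',g),('w',w)):
    print(n,q.round(1).tolist(),'len',[round(float(np.linalg.norm(q[i]-q[i-1])),1) for i in range(4)],'c',q.mean(0).round(1), 'yaws',[round(float(np.arctan2(*(a[::-1]))),4) for a in(q[0]-q[3],q[1]-q[2])], [round(float(np.arctan2(a[1],a[0])-np.pi/2),4) for a in(q[0]-q[1],q[3]-q[2])])
m=(S<70)&(V<140); print('g',rect(c,m,45,(300,100,470,255)))
m=(V>110)&(S<70); print('w',rect(c,m,45,(115,105,290,280)))
print('tabtop',rect(c,(H>50)&(H<90)&(S>80)&(V>110),85,(100,150,150,235)))
```

```text
g [[619.0, -367.2], [595.5, -518.5], [440.7, -494.0], [461.8, -345.1]] len [158.7, 153.1, 156.7, 150.4] c [ 529.2 -431.2] yaws [-0.1401, -0.1571] [-0.1539, -0.1408]
w [[638.3, -182.8], [590.9, -324.2], [439.2, -270.1], [487.1, -129.7]] len [160.3, 149.1, 161.1, 148.3] c [ 538.9 -226.7] yaws [-0.3378, -0.3425] [-0.3235, -0.3288]
g [526.8, -430.5, 151.6, 163.1, 81.5]
w [539.4, -226.2, 151.0, 164.7, 70.3]
tabtop [562.1, -161.3, 9.3, 57.1, 70.3]
```

```bash
python3 -m crank '[[0,0,0,0,0,0.097],[0,0,0,0,0,0.097],[0,0,0,0,0,0]]'
python3 - <<'E'
from h import *
go(561.7,-161.4,52,-0.335)
E
```

```text
time: 3.12
tool_pos: [540.0, -322.6, 227.0]
tcp_rot: [3.141, -0.0, -0.333]
contact_force: [0.4, 0.1, -0.6]
grip_width: 91.8
finger_force: 0.0
shift mm [-32.3, -159.5, 174.9] rows>= 4 turn [0.0001, -0.0002, 0.0016]
```

```bash
python3 -m crank '[[-0.0108,-0.0532,0,0,0,0],[-0.0108,-0.0532,0,0,0,0],[-0.0108,-0.0532,0,0,0,0],[0,0,0.055,0,0,0],[0,0,0.055,0,0,0]]'; python3 -m crank '[[0,0,0.04,0,0,0],[0,0,0.025,0,0,0],[0,0,0,0,0,0]]'; python3 -m crank '[[0,0,0,0,0,0],[0,0,0,0,0,0],[0,0,0,0,0,0],[0,0,0,0,0,0],[0,0,0,0,0,0]]' 0;  python3 -m crank '[[0,0,0,0,0,0],[0,0,0,0,0,0],[0,0,0,0,0,0]]'
```

```text
time: 3.75
tool_pos: [562.3, -160.8, 116.6]
tcp_rot: [3.141, -0.003, -0.33]
contact_force: [-0.4, -0.4, -1.1]
grip_width: 91.5
finger_force: 0.0
time: 4.12
tool_pos: [560.4, -161.2, 50.1]
tcp_rot: [-3.141, 0.004, -0.333]
contact_force: [0.5, 1.1, 0.2]
grip_width: 91.8
finger_force: 0.0
time: 4.75
tool_pos: [561.6, -162.2, 51.9]
tcp_rot: [3.141, -0.0, -0.335]
contact_force: [-0.7, 0.3, 0.4]
grip_width: 46.4
finger_force: 0.0
time: 5.12
tool_pos: [561.6, -162.1, 51.7]
tcp_rot: [3.142, 0.0, -0.335]
contact_force: [-0.3, 0.4, 0.4]
grip_width: 16.6
finger_force: 0.0
```

```bash
python3 -m crank '[[0,0,0,0,0,0],[0,0,0,0,0,0],[0,0,0,0,0,0]]'; python3 -m crank '[[0.0027,0.0071,0,0,0,0],[0.0027,0.0071,0,0,0,0],[0.0027,0.0071,0,0,0,0],[0.0027,0.0071,0,0,0,0],[0.0027,0.0071,0,0,0,0]]'; python3 -m crank '[[0,0,0,0,0,-0.047],[0,0,0,0,0,-0.047],[0,0,0,0,0,-0.047],[0,0,0,0,0,-0.047],[0,0,0,0,0,0]]'
python3 - <<'E'
from h import *
st(); c=grab('wrist','w3.png'); grab('top','t3.png')
go(560.6,-214.5,52,-0.147)
E
```

```text
time: 5.5
tool_pos: [561.6, -162.0, 51.7]
tcp_rot: [-3.141, 0.0, -0.335]
contact_force: [0.5, 2.6, -0.6]
grip_width: 12.1
finger_force: 30.0
time: 6.12
tool_pos: [562.7, -200.6, 51.7]
tcp_rot: [-3.142, 0.0, -0.335]
contact_force: [0.3, 4.3, 0.7]
grip_width: 11.8
finger_force: 30.0
time: 6.75
tool_pos: [562.5, -201.4, 51.7]
tcp_rot: [3.14, -0.0, -0.148]
contact_force: [-1.5, -1.6, -1.4]
grip_width: 11.6
finger_force: 30.0
{'time': 6.75, 'tool_pos': [562.472, -201.371, 51.68], 'tcp_rot': [3.14, -0.0, -0.148], 'contact_force': [-1.477, -1.648, -1.428], 'grip_width': 11.621, 'finger_force': 29.999}
shift mm [0.0, 13.4, -0.3] rows>= 1 turn [0.0013, -0.0001, -0.0013]
```

View pics/w3.png

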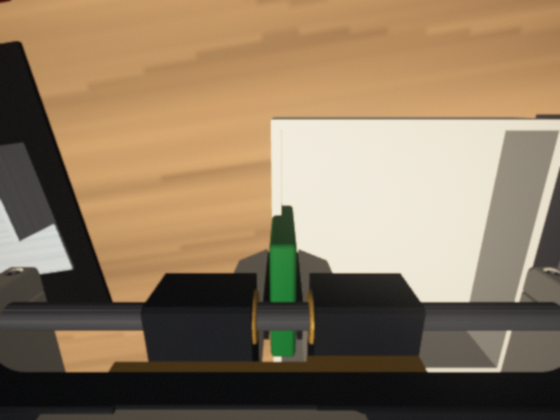

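The wrist view shows the white top edge (row 118) level with the grey corner at (537,117), so the ends are in line. I'll push in gently.

```bash
python3 -m crank '[[0,0.003,0,0,0,0],[0,0.003,0,0,0,0],[0,0.003,0,0,0,0],[0,0.001,0,0,0,0]]';for i in 1; do python3 -m crank '[[0,0.001,0,0,0,0],[0,0,0,0,0,0]]'; python3 -m crank '[[0,0.001,0,0,0,0],[0,0,0,0,0,0]]';python3 -m crank '[[0,0.001,0,0,0,0],[0,0,0,0,0,0]]';python3 -m crank '[[0,0.001,0,0,0,0],[0,0,0,0,0,0]]'; done | grep -E 'pos|contact|rot'
```

```text
time: 7.35
tool_pos: [561.3, -210.1, 51.7]
tcp_rot: [-3.142, -0.0, -0.147]
contact_force: [0.7, 3.3, 0.2]
grip_width: 11.8
finger_force: 30.0
tool_pos: [561.1, -211.1, 51.7]
tcp_rot: [3.141, -0.0, -0.147]
contact_force: [-0.0, 2.0, -1.7]
tool_pos: [560.9, -212.1, 51.7]
tcp_rot: [3.141, 0.0, -0.147]
contact_force: [0.3, 2.2, -1.1]
tool_pos: [560.7, -213.1, 51.7]
tcp_rot: [3.141, 0.0, -0.147]
contact_force: [0.9, 1.5, -3.1]
tool_pos: [560.6, -214.1, 51.7]
tcp_rot: [3.141, 0.0, -0.147]
contact_force: [0.6, 2.6, -2.4]
```

```bash
(python3 -m crank '[[0,0.0008,0,0,0,0],[0,0,0,0,0,0]]'; python3 -m crank '[[0,0.0008,0,0,0,0],[0,0,0,0,0,0]]';python3 -m crank '[[0,0.0008,0,0,0,0],[0,0,0,0,0,0]]') | grep -E 'pos|contact|rot'
python3 - <<'E'
from h import *
c=grab('wrist'); cv2.imwrite('pics/w4.png',cv2.resize(c['color'][60:380,380:560],None,fx=1.8,fy=1.8))
E
```

```text
tool_pos: [560.5, -214.9, 51.7]
tcp_rot: [3.141, 0.0, -0.147]
contact_force: [-0.7, 1.6, -1.3]
tool_pos: [560.4, -215.7, 51.7]
tcp_rot: [3.141, 0.0, -0.147]
contact_force: [1.0, 2.5, -1.8]
tool_pos: [560.4, -216.0, 51.7]
tcp_rot: [-3.141, -0.0, -0.147]
contact_force: [-0.2, 3.5, -2.2]
```

View pics/w4.png

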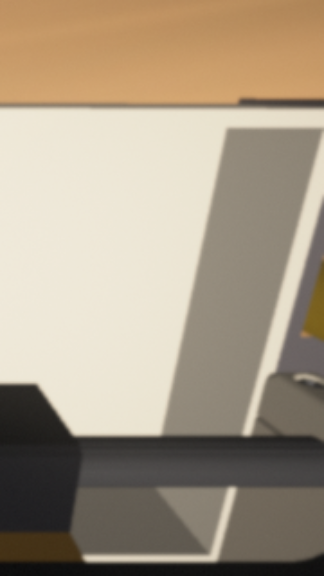

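```bash
(python3 -m crank '[[0.0007,0.0008,0,0,0,0],[0,0,0,0,0,0]]'; python3 -m crank '[[0,0.0008,0,0,0,0],[0,0,0,0,0,0]]';python3 -m crank '[[0,0.0008,0,0,0,0],[0,0,0,0,0,0]]') | grep -E 'pos|contact|rot'
python3 - <<'E'
from h import *
c=grab('wrist'); cv2.imwrite('pics/w5.png',c['color']); g=cv2.cvtColor(c['color'],cv2.COLOR_BGR2GRAY)
for u in(330,400,450,490,505,530,545,555): print(u,g[108:126,u].tolist())
E
```

```text
tool_pos: [560.4, -216.0, 51.7]
tcp_rot: [-3.14, 0.002, -0.147]
contact_force: [-1.3, 8.6, 0.9]
tool_pos: [560.4, -216.0, 51.7]
tcp_rot: [-3.139, 0.002, -0.147]
contact_force: [0.1, 11.3, 1.1]
tool_pos: [560.4, -216.1, 51.8]
tcp_rot: [-3.138, 0.002, -0.147]
contact_force: [0.4, 14.0, 2.4]
330 [169, 169, 168, 169, 169, 170, 171, 166, 157, 133, 131, 174, 219, 231, 233, 233, 233, 233]
400 [169, 169, 171, 171, 172, 173, 172, 170, 158, 135, 126, 157, 203, 227, 230, 231, 231, 231]
450 [172, 172, 172, 173, 173, 173, 173, 171, 162, 140, 125, 142, 187, 219, 227, 229, 229, 229]
490 [170, 170, 171, 172, 173, 174, 174, 173, 165, 147, 127, 140, 183, 216, 226, 227, 227, 227]
505 [170, 171, 171, 172, 171, 173, 173, 173, 164, 144, 121, 131, 174, 212, 224, 226, 225, 226]
530 [169, 169, 170, 170, 168, 157, 128, 88, 67, 70, 85, 118, 167, 208, 221, 223, 224, 223]
545 [169, 168, 168, 169, 169, 165, 140, 96, 67, 65, 77, 112, 164, 206, 219, 221, 221, 222]
555 [167, 167, 167, 167, 167, 162, 140, 94, 64, 63, 71, 104, 160, 204, 219, 221, 220, 220]
```

```bash
(python3 -m crank '[[0,-0.002,0,0,0,0],[0,-0.002,0,0,0,0],[0.001,0,0,0,0,0],[0,0,0,0,0,0]]'; python3 -m crank '[[0,0.001,0,0,0,0],[0,0.001,0,0,0,0],[0,0.001,0,0,0,0],[0,0.001,0,0,0,0],[0,0,0,0,0,0]]';python3 -m crank '[[0,0,0,0,0,0],[0,0,0,0,0,0]]') | grep -E 'pos|contact|rot'
python3 - <<'E'
from h import *
c=grab('wrist'); g=cv2.cvtColor(c['color'],cv2.COLOR_BGR2GRAY)
for u in(330,400,490,505,530,545,555): print(u,g[108:126,u].tolist())
E
```

```text
tool_pos: [561.9, -215.4, 51.7]
tcp_rot: [3.141, 0.001, -0.148]
contact_force: [-2.1, -0.5, -0.3]
tool_pos: [561.8, -216.3, 51.8]
tcp_rot: [-3.138, 0.001, -0.147]
contact_force: [-0.3, 12.0, 3.0]
tool_pos: [561.8, -216.3, 51.8]
tcp_rot: [-3.138, 0.001, -0.146]
contact_force: [-0.0, 12.6, 1.1]
330 [168, 169, 170, 169, 169, 169, 169, 166, 155, 134, 125, 159, 206, 228, 232, 233, 232, 232]
400 [169, 169, 170, 169, 170, 171, 171, 169, 161, 139, 127, 149, 194, 223, 230, 231, 231, 232]
490 [170, 169, 170, 170, 172, 172, 172, 172, 165, 147, 122, 129, 172, 213, 225, 227, 227, 227]
505 [168, 168, 169, 170, 170, 171, 172, 171, 164, 144, 122, 127, 170, 210, 224, 226, 226, 226]
530 [168, 169, 170, 169, 171, 170, 170, 167, 152, 118, 96, 118, 167, 207, 221, 223, 224, 224]
545 [167, 167, 168, 169, 168, 170, 170, 166, 149, 113, 84, 100, 155, 203, 219, 221, 221, 222]
555 [166, 166, 168, 167, 168, 168, 168, 164, 147, 111, 77, 91, 150, 200, 218, 219, 220, 220]
```

The ends now line up: both boundaries are at row 117. I'll unload, release and go over the scoop.

```bash
(python3 -m crank '[[0,-0.001,0,0,0,0],[0,-0.001,0,0,0,0],[0,0,0,0,0,0]]'; python3 -m crank '[[0,0,0,0,0,0],[0,0,0,0,0,0],[0,0,0,0,0,0]]' 60; python3 -m crank '[[0,0,-0.05,0,0,0],[0,0,-0.06,0,0,0],[0,0,-0.06,0,0,0],[0,0,0,0,0,-0.147],[0,0,0,0,0,0]]' ) | grep -E 'pos|contact|rot'
python3 - <<'E'
from h import *
go(625,0,226,0)
E
```

```text
tool_pos: [561.9, -216.2, 51.7]
tcp_rot: [-3.141, 0.0, -0.147]
contact_force: [-1.3, 6.7, 0.0]
tool_pos: [562.3, -217.6, 52.0]
tcp_rot: [3.141, -0.001, -0.147]
contact_force: [-0.0, 0.4, -0.0]
tool_pos: [561.9, -217.2, 222.3]
tcp_rot: [3.141, -0.001, -0.002]
contact_force: [-0.2, 0.4, -0.3]
shift mm [62.7, -217.3, -3.8] rows>= 4 turn [0.0008, -0.0011, -0.0015]
```

```bash
(python3 -m crank '[[0.0157,-0.0543,0,0,0,0],[0.0157,-0.0543,0,0,0,0],[0.0157,-0.0543,0,0,0,0],[0.0157,-0.0543,-0.004,0,0,0],[0,0,0,0,0,0]]') | grep -E 'pos|contact|rot'
python3 - <<'E'
from h import *
c=grab('wrist','w6.png'); H,S,V=hsv(c); np.save('c6.npy',c,allow_pickle=True)
m=(H>=3)&(H<18)&(S>170)
print(blobs(c,m,115,100)); print(rect(c,m&(V>170),119,(150,0,450,200)))
print('mat',rect(c,V<60,4,(120,0,440,270)),'pan',rect(c,(S<60)&(V>110),6,(150,0,420,270)))
E
```

```text
tool_pos: [624.9, 4.2, 224.4]
tcp_rot: [-3.141, 0.002, 0.002]
contact_force: [0.3, -0.0, -0.5]
[([351.1, 58.2], 462, [745.3, -47.9]), ([289.4, 160.1], 741, [667.4, -1.4])]
[663.0, -1.5, 21.8, 17.4, 0.1]
mat [604.9, 5.2, 200.5, 159.5, 0.1] pan [604.2, -3.5, 90.8, 103.7, 1.3]
```

View pics/w6.png

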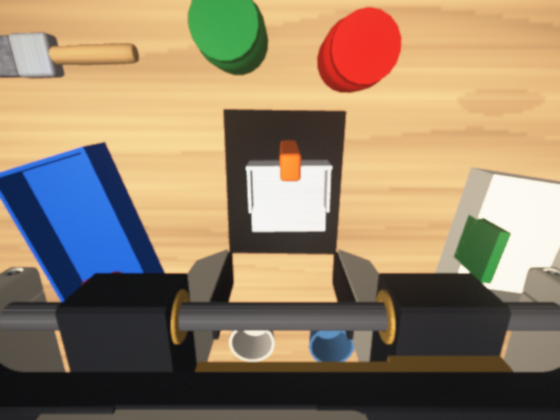

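The grip is at (289,160) with the pan below it, between rows 162 and 231. The mat corners are (223,110), (346,110), (336,254) and (229,253). Jars, brush and cups are clear.

Run:
```python
from h import *
c=np.load('c6.npy',allow_pickle=True).item(); H,S,V=hsv(c)
print('V col 289',V[134:190,289].tolist()); print('g col 289', c['color'][134:190,289,1].tolist())
print('mat',px2w(c,[(223,110),(346,110),(336,254),(229,253)],4)[:,:2].round(1).tolist())
print('lip',px2w(c,[(252,231),(326,231)],6)[:,:2].round(1).tolist(),'backtop',px2w(c,[(247,161),(331,161)],44)[:,:2].round(1).tolist())
p=np.array([[652,-2,119],[664,-2,119],[640,-2,119],[664,-2,9.]]); print(w2px(c,p).round(1))
```

```text
V col 289 [55, 53, 54, 55, 58, 75, 101, 126, 135, 137, 136, 136, 136, 136, 137, 138, 139, 139, 150, 183, 227, 244, 250, 253, 253, 253, 253, 253, 253, 253, 253, 253, 253, 253, 253, 253, 253, 253, 253, 252, 252, 252, 252, 252, 251, 248, 241, 236, 242, 244, 245, 244, 243, 244, 244, 244]
g col 289 [44, 43, 45, 44, 46, 49, 53, 61, 63, 64, 65, 65, 65, 64, 66, 66, 66, 67, 71, 83, 106, 126, 143, 154, 157, 157, 157, 157, 155, 155, 152, 154, 153, 152, 151, 152, 151, 150, 150, 149, 149, 148, 148, 149, 144, 140, 150, 196, 235, 243, 244, 244, 243, 243, 243, 243]
mat [[706.1, 71.9], [706.3, -67.3], [526.8, -65.6], [527.9, 74.2]]
lip [[559.7, 43.1], [559.9, -50.8]] backtop [[654.9, 42.2], [655.1, -47.1]]
[[290.  179.2]
 [290.1 165. ]
 [289.9 193. ]
 [288.1 148.3]]
```

```bash
(python3 -m crank '[[-0.0358,-0.0402,-0.0212,0,0,0],[-0.0358,-0.0402,-0.0212,0,0,0],[-0.0358,-0.0402,-0.0212,0,0,0],[-0.0358,-0.0402,-0.0212,0,0,0],[-0.0358,-0.0402,-0.0212,0,0,0]]';python3 -m crank '[[0,0,0,0,0,-0.143],[0,0,0,0,0,-0.143],[0,0,0,0,0,0]]') | grep -E 'pos|rot'
python3 - <<'E'
from h import *
c=grab('wrist','w7.png'); H,S,V=hsv(c); np.save('c7.npy',c,allow_pickle=True)
m=((H>100)&(H<130)&(S>120)).astype(np.uint8); m[250:]=0
n,l,s,ce=cv2.connectedComponentsWithStats(m); i=1+s[1:,4].argmax(); print(s[i])
print(rect(c,l==i,45))
k=np.column_stack(np.where(cv2.morphologyEx((l==i).astype(np.uint8),2,np.ones((3,3)))))[:,::-1]
hl=cv2.convexHull(k.astype(np.int32)); ap=cv2.approxPolyN(hl,4)[0] if hasattr(cv2,'approxPolyN') else cv2.approxPolyDP(hl,6,True)[:,0]
print(ap.tolist(),px2w(c,ap,45)[:,:2].round(1).tolist())
print(blobs(c,((H<8)|(H>172))&(S>140)&(V>60),19,60))
E
```

```text
tool_pos: [444.7, 200.7, 331.7]
tcp_rot: [3.141, 0.001, -0.005]
tool_pos: [445.9, 200.0, 331.2]
tcp_rot: [3.141, 0.001, 0.281]
[  230     0    93   200 15117]
[523.0, 230.0, 249.7, 111.9, 16.2]
[[316, 199], [239, 199], [229, 0], [322, 0]] [[418.7, 141.3], [387.8, 248.5], [627.1, 319.0], [658.2, 211.3]]
[([538.9, 8.6], 747, [734.0, -60.4]), ([255.1, 130.4], 235, [485.5, 251.9]), ([277.1, 130.7], 229, [493.8, 221.6]), ([255.5, 152.4], 216, [455.3, 243.5]), ([298.9, 151.6], 224, [474.1, 182.8]), ([298.1, 173.1], 219, [443.2, 174.6]), ([277.9, 173.6], 217, [434.1, 203.4])]
```

View pics/w7.png

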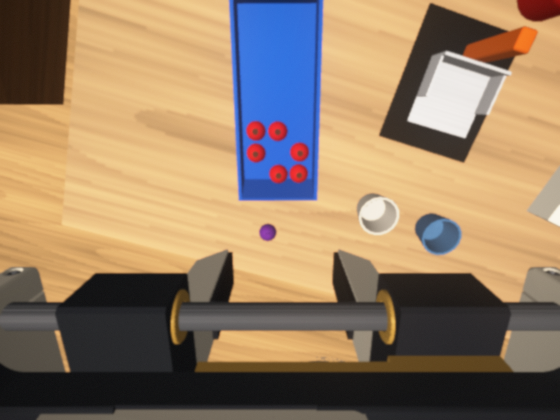

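The view shows the bin rim from (239,199)–(316,199) at the near end up to the top edge, with all six beads inside. The purple ball is at (267,232), outside. Now the scoop grasp.

```bash
(python3 -m crank '[[0,0,0,0,0,0.143],[0,0,0,0,0,0.138],[0.043,0.04,0,0,0,0],[0.043,0.04,0,0,0,0],[0.043,0.04,0.03,0,0,0]]';python3 -m crank '[[0.043,0.04,0.03,0,0,0],[0.043,0.04,0.03,0,0,0],[0,0,0.03,0,0,0],[0,0,0,0,0,0]]') | grep -E 'pos|rot'
python3 - <<'E'
from h import *
go(663,-1.8,77,-0.005)
E
```

```text
tool_pos: [575.4, 81.7, 304.6]
tcp_rot: [3.141, -0.005, -0.0]
tool_pos: [653.5, 7.2, 212.8]
tcp_rot: [-3.141, 0.007, -0.0]
shift mm [10.5, 9.1, 135.7] rows>= 3 turn [-0.0006, 0.0074, 0.0049]
```

```bash
(python3 -m crank '[[0.005,0.0075,0.04,0,0,0],[0.004,0,0,0,0,0],[0,0,0,0,0,0],[0,0,0,0,0,0]]') | grep -E 'pos|rot'
python3 - <<'E'
from h import *
go(663,-1.8,77,-0.005)
E
```

```text
tool_pos: [664.8, 1.4, 178.8]
tcp_rot: [3.141, -0.003, 0.005]
shift mm [-2.2, 3.2, 101.8] rows>= 2 turn [0.0004, -0.0035, 0.0099]
```

```bash
(python3 -m crank '[[-0.002,0.0032,0.04,0,0,0.01],[0,0,0.035,0,0,0],[0,0,0.027,0,0,0],[0,0,0,0,0,0],[0,0,0,0,0,0]]';python3 -m crank '[[0,0,0,0,0,0],[0,0,0,0,0,0],[0,0,0,0,0,0],[0,0,0,0,0,0],[0,0,0,0,0,0]]' 0)
python3 - <<'E'
from h import *
c=grab('wrist','w8.png')
E
```

```text
time: 16.73
tool_pos: [663.2, -2.1, 76.5]
tcp_rot: [3.141, -0.003, -0.005]
contact_force: [-0.2, -0.2, 0.3]
grip_width: 55.0
finger_force: 0.0
time: 17.35
tool_pos: [662.0, -2.2, 74.4]
tcp_rot: [3.141, -0.0, -0.005]
contact_force: [0.0, -0.5, 0.8]
grip_width: 17.8
finger_force: 29.9
```

View pics/w8.png

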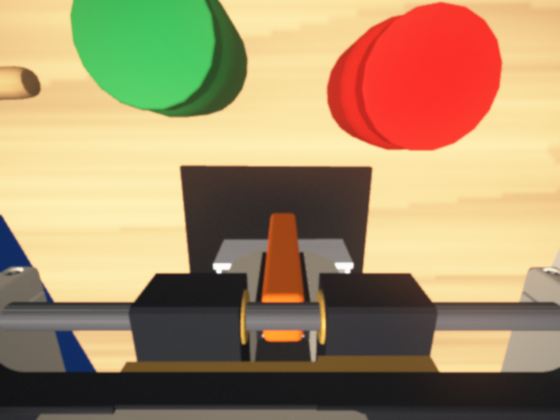

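Grip is seated: the orange grip sits between the pads at (283,318). Lift and carry it over the empty end of the bin.

```bash
(python3 -m crank '[[0,0,-0.02,0,0,0],[0,0,-0.04,0,0,0],[0,0,-0.04,0,0,0],[0,0,0,0,0,0]]';python3 -m crank '[[-0.0086,-0.052,0,0,0,0],[-0.0086,-0.052,0,0,0,0],[-0.0086,-0.052,0,0,0,0],[-0.0086,-0.052,0,0,0,0],[-0.0086,-0.052,0,0,0,0]]';python3 -m crank '[[0,0,0,0,0,-0.145],[0,0,0,0,0,-0.145],[0,0,0,0,0,0],[0,0,0,0,0,0]]')
python3 - <<'E'
from h import *
go(619.3,258.1,120,0.285)
c=grab('wrist','w9.png')
E
```

```text
time: 17.9
tool_pos: [663.8, -2.3, 177.9]
tcp_rot: [3.141, -0.007, -0.005]
contact_force: [0.6, 0.4, -1.4]
grip_width: 17.8
finger_force: 29.9
time: 18.52
tool_pos: [619.1, 259.4, 172.1]
tcp_rot: [3.14, 0.003, -0.005]
contact_force: [-0.0, 0.3, -1.6]
grip_width: 18.1
finger_force: 29.9
time: 19.02
tool_pos: [620.0, 257.8, 173.2]
tcp_rot: [3.142, 0.002, 0.282]
contact_force: [0.2, 0.7, -2.2]
grip_width: 18.1
finger_force: 30.0
shift mm [-0.5, -0.5, 53.2] rows>= 1 turn [0.0, 0.0018, -0.0033]
```

View pics/w9.png

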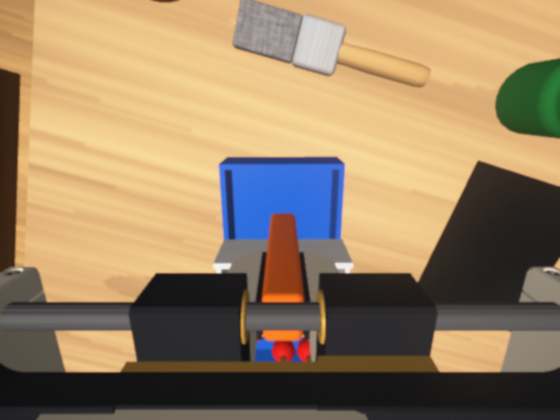

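The scoop is centred over the bin: rim corners (220,158) and (344,158) straddle the grip at 283. Lower with the lip slightly down.

```bash
(python3 -m crank '[[0,0,0.045,0,0,0],[0,0,0.035,0,0.05,0],[0,0,0,0,0,0],[0,0,0,0,0,0]]';python3 -m crank '[[0,0,0.004,0,0,0],[0,0,0.003,0,0,0],[0,0,0.002,0,0,0],[0,0,0,0,0,0]]';python3 -m crank '[[0,0,0.002,0,0,0],[0,0,0,0,0,0]]') | grep -E 'pos|rot|cont'
```

```text
tool_pos: [621.6, 258.3, 96.2]
tcp_rot: [3.142, -0.052, 0.284]
contact_force: [-0.3, -0.1, -2.2]
tool_pos: [620.8, 258.2, 85.3]
tcp_rot: [3.142, -0.05, 0.285]
contact_force: [0.1, -0.2, -1.7]
tool_pos: [620.8, 258.2, 83.2]
tcp_rot: [3.141, -0.05, 0.285]
contact_force: [0.4, -0.5, -3.0]
```

```bash
(python3 -m crank '[[0,0,0.001,0,0,0],[0,0,0,0,0,0]]';python3 -m crank '[[0,0,0.001,0,0,0],[0,0,0,0,0,0]]';python3 -m crank '[[0,0,0.001,0,0,0],[0,0,0,0,0,0]]';python3 -m crank '[[-0.008,0,-0.0004,0,0,0],[-0.008,0,-0.0004,0,0,0],[-0.008,0,-0.0004,0,0,0],[-0.008,0,-0.0004,0,0,0],[-0.008,0,-0.0004,0,0,0]]') | grep -E 'pos|rot|cont'
```

```text
tool_pos: [620.9, 258.2, 82.3]
tcp_rot: [3.141, -0.05, 0.285]
contact_force: [0.7, 0.4, -2.0]
tool_pos: [620.9, 258.2, 81.3]
tcp_rot: [3.141, -0.05, 0.285]
contact_force: [-0.4, 0.7, -1.9]
tool_pos: [621.2, 258.3, 80.6]
tcp_rot: [3.141, -0.05, 0.285]
contact_force: [-0.6, 0.2, -0.4]
tool_pos: [582.2, 246.9, 80.6]
tcp_rot: [3.141, -0.051, 0.285]
contact_force: [2.4, 1.0, 0.9]
```

```bash
(python3 -m crank '[[-0.007,0,-0.00035,0,0,0],[-0.007,0,-0.00035,0,0,0],[-0.007,0,-0.00035,0,0,0],[-0.007,0,-0.00035,0,0,0],[-0.007,0,-0.00035,0,0,0]]';python3 -m crank '[[-0.005,0,-0.00025,0,0,0],[-0.005,0,-0.00025,0,0,0],[-0.005,0,-0.00025,0,0,0],[0,0,0,0,0,0]]';python3 -m crank '[[-0.003,0,-0.00015,0,0,0],[-0.002,0,-0.0001,0,0,0],[0,0,0,0,0,0]]') | grep -E 'pos|rot|cont'
python3 - <<'E'
from h import *
c=grab('scene'); H,S,V=hsv(c)
cv2.imwrite('pics/s1.png',cv2.resize(c['color'][200:420,300:500],None,fx=2.5,fy=2.5))
E
```

```text
tool_pos: [548.9, 237.1, 80.6]
tcp_rot: [3.141, -0.051, 0.285]
contact_force: [3.2, 0.5, 2.4]
tool_pos: [534.0, 232.8, 80.3]
tcp_rot: [3.141, -0.049, 0.285]
contact_force: [1.4, 0.6, 3.0]
tool_pos: [529.8, 231.5, 80.5]
tcp_rot: [3.142, -0.05, 0.285]
contact_force: [3.9, 1.2, 3.4]
```

View pics/s1.png

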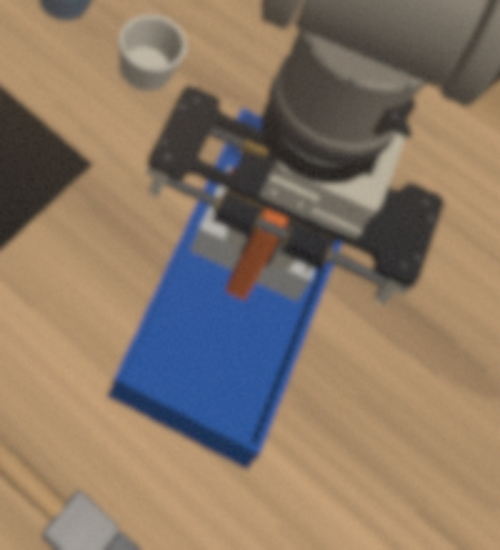

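The scene view shows the pan near the near end, with the beads hidden by the hand. I'll keep going in small steps until the force rises.

```bash
(python3 -m crank '[[-0.002,0,-0.0001,0,0,0],[0,0,0,0,0,0]]';python3 -m crank '[[-0.002,0,-0.0001,0,0,0],[0,0,0,0,0,0]]';python3 -m crank '[[-0.002,0,-0.0001,0,0,0],[0,0,0,0,0,0]]';python3 -m crank '[[-0.002,0,-0.0001,0,0,0],[0,0,0,0,0,0]]') | grep -E 'pos|rot|cont'
```

```text
tool_pos: [527.9, 231.0, 80.5]
tcp_rot: [3.141, -0.05, 0.285]
contact_force: [3.6, 2.0, 3.8]
tool_pos: [525.9, 230.4, 80.5]
tcp_rot: [3.141, -0.05, 0.285]
contact_force: [5.0, 0.5, 3.9]
tool_pos: [524.0, 229.8, 80.5]
tcp_rot: [3.141, -0.05, 0.285]
contact_force: [4.2, 1.9, 4.0]
tool_pos: [522.1, 229.3, 80.5]
tcp_rot: [3.142, -0.05, 0.285]
contact_force: [4.7, 0.9, 5.0]
```

```bash
(python3 -m crank '[[-0.0015,0,-0.0001,0,0,0],[0,0,0,0,0,0]]';python3 -m crank '[[0.001,0,-0.001,0,-0.04,0],[0.002,0,-0.002,0,-0.04,0],[0.002,0,-0.003,0,-0.04,0],[0.002,0,-0.004,0,-0.04,0],[0.001,0,-0.005,0,-0.02,0]]';python3 -m crank '[[0.001,0,-0.01,0,0,0],[0,0,-0.015,0,0,0],[0,0,-0.02,0,0,0],[0,0,-0.02,0,0,0],[0,0,0,0,0,0]]') | grep -E 'pos|rot|cont'
python3 - <<'E'
from h import *
for n in('scene','top','wrist'):
    c=grab(n,n+'L.png'); H,S,V=hsv(c); print(n,blobs(c,((H<8)|(H>172))&(S>140)&(V>60),95,15))
a=cv2.imread('pics/sceneL.png')[120:400,260:540]; b=cv2.imread('pics/topL.png')[120:400,60:340]; cv2.imwrite('pics/L.png',cv2.resize(np.hstack([a,b]),None,fx=1.42,fy=1.42))
E
```

```text
tool_pos: [520.7, 228.9, 80.5]
tcp_rot: [3.142, -0.05, 0.285]
contact_force: [4.3, 1.5, 4.9]
tool_pos: [526.8, 230.7, 93.1]
tcp_rot: [3.142, 0.138, 0.285]
contact_force: [1.1, 0.5, -2.8]
tool_pos: [538.8, 234.3, 161.5]
tcp_rot: [3.142, 0.126, 0.285]
contact_force: [0.3, -0.9, -3.8]
scene [([137.9, 94.9], 156, [560.8, -561.9]), ([210.5, 283.4], 1224, [767.7, -42.9]), ([247.5, 414.8], 46, [877.0, 177.0])]
top [([192.5, 67.6], 308, [917.9, 174.1]), ([281.8, 132.8], 611, [737.7, -62.7]), ([493.2, 215.8], 166, [520.9, -593.0]), ([164.6, 229.9], 549, [486.0, 229.1])]
wrist [([283.8, 224.6], 432, [531.4, 230.7])]
```

View pics/L.png

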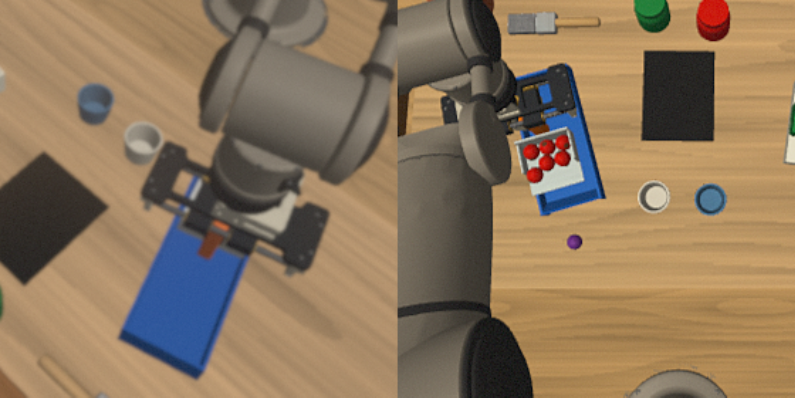

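All six beads are in the pan, seen in the top view around (547,158) of the crop. The bin's floor and near wall are clear and the purple ball is untouched. Next I'll check the tray by numbers and work out the carry.

```bash
cat >> h.py <<'E'
def gop(x,y,z,yaw,p):
    o=bot.get_obs(); r=R.from_euler('xyz',o['tcp_rot']); g=R.from_euler('xyz',[np.pi,p,yaw])
    w=np.array([x,y,z])-o['tool_pos']
    print('shift',r.inv().apply(w).round(1).tolist(),'turn',(r.inv()*g).as_rotvec().round(4).tolist(),'shift in goal frame',g.inv().apply(w).round(1).tolist())
def traychk():
    c=grab('top'); H,S,V=hsv(c)
    print('white',rect(c,(S<75)&(V>110),45,(300,165,395,270)))
    return c
E
python3 - <<'E'
from h import *
traychk(); gop(619.8,-302.6,195,-0.147,0.126)
E
```

```text
white [548.0, -284.6, 164.8, 163.4, 81.8]
shift [-75.8, 537.9, -26.6] turn [0.0556, 0.0059, 0.4282] shift in goal frame [154.3, 518.5, -56.2]
```

```bash
(python3 -m crank '[[0,0,-0.013,0,0,0],[0,0.005,-0.013,0,0,0],[-0.002,0.0115,0,0,0,0],[-0.002,0.017,0,0,0,0],[-0.003,0.022,0,0,0,0]]';
python3 -m crank '[[-0.0038,0.027,0,0,0,0],[-0.0038,0.027,0,0,0,0],[-0.0038,0.027,0,0,0,0],[-0.0038,0.027,0,0,0,0],[-0.0038,0.027,0,0,0,0]]'
python3 -m crank '[[-0.0038,0.027,0,0,0,0],[-0.0038,0.027,0,0,0,0],[-0.0038,0.027,0,0,0,0],[-0.0038,0.027,0,0,0,0],[-0.0038,0.027,0,0,0,0]]'
python3 -m crank '[[-0.0038,0.027,0,0,0,0],[-0.0038,0.027,0,0,0,0],[-0.0038,0.027,0,0,0,0],[-0.0038,0.027,0,0,0,0],[-0.0038,0.022,0,0,0,0]]'
python3 -m crank '[[-0.003,0.022,0,0,0,0],[-0.002,0.017,0,0,0,0],[-0.001,0.01,0,0,0,0],[0,0.005,0,0,0,0],[0,0,0,0,0,0]]'
python3 -m crank '[[0,0,0,0.014,0.0015,0.107],[0,0,0,0.014,0.0015,0.107],[0,0,0,0.014,0.0015,0.107],[0,0,0,0.014,0.0015,0.107],[0,0,0,0,0,0]]' ) | grep -E 'pos|rot|cont'
python3 - <<'E'
from h import *
gop(619.8,-302.6,140,-0.147,0.126)
c=grab('top'); H,S,V=hsv(c); m=((H<8)|(H>172))&(S>140)&(V>60); print(blobs(c,m,19,15))
E
```

```text
tool_pos: [550.2, 178.2, 185.8]
tcp_rot: [3.141, 0.131, 0.285]
contact_force: [0.6, -0.3, -3.4]
tool_pos: [569.9, 42.5, 188.4]
tcp_rot: [3.142, 0.131, 0.284]
contact_force: [-0.6, -0.5, -1.9]
tool_pos: [589.4, -92.4, 190.8]
tcp_rot: [-3.141, 0.131, 0.284]
contact_force: [0.3, 1.2, -2.3]
tool_pos: [608.1, -222.2, 193.3]
tcp_rot: [-3.141, 0.131, 0.284]
contact_force: [-0.1, -0.2, -2.8]
tool_pos: [618.0, -273.3, 194.3]
tcp_rot: [-3.141, 0.13, 0.285]
contact_force: [-0.9, 0.4, -3.4]
tool_pos: [618.0, -273.0, 194.5]
tcp_rot: [-3.14, 0.124, -0.145]
contact_force: [-0.8, -0.6, -2.4]
shift [12.8, 29.1, 53.3] turn [-0.0011, -0.0019, 0.0018] shift in goal frame [12.9, 29.0, 53.3]
[([193.0, 67.4], 327, [959.1, 191.5]), ([281.8, 132.8], 610, [764.6, -62.7]), ([493.2, 215.9], 164, [530.4, -634.5])]
```

```bash
(python3 -m crank '[[0.003,0.0073,0.013,0,0,0],[0.003,0.0073,0.013,0,0,0],[0.003,0.0073,0.013,0,0,0],[0.003,0.0073,0.014,0,0,0],[0,0,0,0,0,0]]';
python3 -m crank '[[0,0,0,0,0.05,0],[0,0,0,0,0.05,0],[0,0,0,0,0.05,0],[0,0,0,0,0.04,0],[0,0,0,0,0.04,0]]'
python3 -m crank '[[0,0,0,0,0.04,0],[0,0,-0.001,0,0.04,0],[0,0,-0.001,0,0.04,0],[0,0,-0.002,0,0.05,0],[0,0,-0.002,0,0.05,0]]'
python3 -m crank '[[0,0,-0.003,0,0.06,0],[0,0,-0.003,0,0.06,0],[0,0,-0.003,0,0.06,0],[0,0,-0.003,0,0.06,0],[0,0,-0.003,0,0.06,0]]'
python3 -m crank '[[0,0,0,0,0,0],[0,0,0,0,0,0],[0,0,0,0,0,0],[0,0,0,0,0,0],[0,0,0,0,0,0]]' ) | grep -E 'pos|rot|cont'
python3 - <<'E'
from h import *
for n in('scene','top','wrist'):
    c=grab(n,n+'D.png'); H,S,V=hsv(c); print(n,blobs(c,((H<8)|(H>172))&(S>140)&(V>60),19,15))
E
```

```text
tool_pos: [618.0, -303.5, 138.0]
tcp_rot: [-3.139, 0.127, -0.147]
contact_force: [0.2, 0.3, -2.4]
tool_pos: [619.1, -303.0, 141.1]
tcp_rot: [-3.141, -0.108, -0.147]
contact_force: [-0.7, -0.5, -2.3]
tool_pos: [617.8, -302.9, 147.1]
tcp_rot: [-3.141, -0.328, -0.147]
contact_force: [-0.4, -0.4, -2.5]
tool_pos: [611.4, -301.9, 160.7]
tcp_rot: [-3.141, -0.629, -0.146]
contact_force: [0.5, 0.9, -1.3]
tool_pos: [611.4, -301.9, 159.6]
tcp_rot: [-3.14, -0.626, -0.147]
contact_force: [0.2, -0.7, -1.7]
scene [([138.0, 94.9], 156, [523.9, -643.3]), ([237.0, 158.7], 174, [485.4, -287.0]), ([210.5, 283.4], 1225, [749.9, -76.8]), ([247.7, 414.7], 46, [868.9, 163.5])]
top [([192.9, 67.6], 320, [958.7, 191.5]), ([281.9, 132.8], 609, [764.6, -62.7]), ([359.9, 203.2], 25, [565.5, -274.5]), ([493.2, 215.8], 164, [530.7, -634.5]), ([353.0, 229.7], 63, [493.5, -253.9]), ([368.2, 232.5], 115, [485.9, -294.3])]
wrist [([36.1, 175.4], 5250, [768.7, -53.8]), ([301.6, 339.4], 24, [562.6, -312.4]), ([265.6, 343.7], 140, [563.8, -278.8])]
```

```bash
(python3 -m crank '[[0.0175,0,-0.0245,0,0,0],[0.0175,0,-0.0245,0,0,0],[0,0,0,0,-0.157,0],[0,0,0,0,-0.157,0],[0,0,0,0,-0.157,0]]';
python3 -m crank '[[0,0,0,0,-0.155,0],[0,-0.04,0,0,0,-0.147],[0.001,-0.055,0,0,0,0],[0.011,-0.055,0,0,0,0],[0.011,-0.055,0,0,0,0]]'; python3 -m crank '[[0.011,-0.05,0,0,0,0],[0,0,0,0,0,0],[0,0,0,0,0,0]]') | grep -E 'pos|rot|cont'
python3 - <<'E'
from h import *
gop(666,3.3,120,0,0)
traychk()
for n in('scene','top'):
    c=grab(n,n+'E.png'); H,S,V=hsv(c); print(n,blobs(c,((H<8)|(H>172))&(S>140)&(V>60),19,15))
E
```

```text
tool_pos: [610.8, -302.5, 221.1]
tcp_rot: [3.141, -0.151, -0.148]
contact_force: [0.7, -0.1, -3.0]
tool_pos: [640.1, -95.8, 220.1]
tcp_rot: [-3.14, -0.001, -0.001]
contact_force: [0.4, -0.2, -2.0]
tool_pos: [650.8, -47.7, 220.0]
tcp_rot: [-3.141, -0.0, 0.001]
contact_force: [0.2, -0.5, -1.9]
shift [15.2, -50.9, 100.1] turn [-0.0008, -0.0, 0.0006] shift in goal frame [15.2, -51.0, 100.0]
white [547.6, -284.8, 164.9, 163.8, 81.6]
scene [([138.0, 94.9], 157, [524.0, -643.2]), ([196.0, 164.3], 27, [568.2, -343.9]), ([208.4, 176.3], 119, [570.8, -294.4]), ([210.5, 283.4], 1229, [749.9, -76.8]), ([247.6, 414.8], 46, [869.1, 163.5])]
top [([192.8, 67.5], 319, [958.8, 191.9]), ([366.8, 201.0], 131, [571.5, -293.5]), ([383.1, 203.1], 69, [565.6, -337.7]), ([493.3, 215.9], 164, [530.6, -634.6]), ([353.0, 229.7], 63, [493.5, -253.9]), ([369.0, 232.4], 126, [486.0, -296.5])]
```

The top view accounts for six beads inside the tray (areas 131+69+63+126, about 65 each), and the tray hasn't moved. Setting the scoop down.

```bash
(python3 -m crank '[[0.0075,-0.025,0,0,0,0],[0.0075,-0.025,0,0,0,0],[0,0,0.05,0,0,0],[0,0,0.05,0,0,0],[0,0,0,0,0,0]]'; python3 -m crank '[[0,0,0.025,0,0,0],[0,0,0.012,0,0,0],[0,0,0.004,0,0,0],[0,0,0,0,0,0],[0,0,0,0,0,0]]') | grep -E 'pos|rot|cont'
python3 - <<'E'
from h import *
gop(666,3.3,74.4,0,0)
E
```

```text
tool_pos: [662.9, 1.8, 115.9]
tcp_rot: [-3.139, 0.009, -0.001]
contact_force: [-0.6, 0.0, -1.9]
tool_pos: [666.3, 2.6, 80.3]
tcp_rot: [-3.141, -0.002, 0.0]
contact_force: [0.6, 0.2, -2.0]
shift [-0.3, -0.7, 5.9] turn [-0.001, -0.0018, 0.0001] shift in goal frame [-0.3, -0.7, 5.9]
```

```bash
(python3 -m crank '[[0,-0.0007,0.003,0,0,0],[0,0,0.0015,0,0,0],[0,0,0,0,0,0]]'; python3 -m crank '[[0,0,0.001,0,0,0],[0,0,0,0,0,0]]';python3 -m crank '[[0,0,0.0008,0,0,0],[0,0,0,0,0,0]]') | grep -E 'pos|rot|cont'
```

```text
tool_pos: [665.7, 3.5, 74.7]
tcp_rot: [-3.14, 0.0, 0.0]
contact_force: [1.2, 0.0, -2.0]
tool_pos: [665.9, 3.5, 74.5]
tcp_rot: [-3.14, -0.001, 0.0]
contact_force: [-0.1, 0.6, 5.0]
tool_pos: [665.9, 3.5, 74.4]
tcp_rot: [-3.141, -0.001, 0.0]
contact_force: [-2.9, 1.1, 8.7]
```

```bash
(python3 -m crank '[[0,0,-0.0012,0,0,0],[0,0,0,0,0,0]]'; python3 -m crank '[[0,0,0,0,0,0],[0,0,0,0,0,0],[0,0,0,0,0,0],[0,0,0,0,0,0]]' 60; python3 -m crank '[[0,0,-0.02,0,0,0],[0,0,-0.04,0,0,0],[0,0,-0.05,0,0,0],[0,0,-0.05,0,0,0],[0,0,0,0,0,0]]'; python3 -m crank '[[-0.018,0.055,0,0,0,0],[-0.018,0.055,0,0,0,0],[-0.018,0.055,0,0,0,0],[-0.018,0.055,0,0,0,0],[-0.018,0.055,0,0,0,0]]'; python3 -m crank '[[-0.014,0.055,0,0,0,0.147],[0,0.025,0,0,0,0],[0,0,0,0,0,0],[0,0,0,0,0,0]]') | grep -E 'pos|rot|cont'
python3 - <<'E'
from h import *
c=grab('wrist'); t=grab('top')
np.save('cF.npy',c,allow_pickle=True)
a=c['color'][:260,:]; b=t['color'][110:270,130:460]
cv2.imwrite('pics/final.png',np.vstack([cv2.resize(a,(640,297)),cv2.resize(b,(640,300),interpolation=cv2.INTER_CUBIC)]))
E
```

```text
tool_pos: [665.9, 3.5, 74.5]
tcp_rot: [-3.14, -0.001, 0.0]
contact_force: [-1.0, 1.1, 4.7]
tool_pos: [665.7, 3.4, 73.9]
tcp_rot: [-3.14, 0.0, 0.0]
contact_force: [0.0, 0.5, -0.2]
tool_pos: [667.8, 3.0, 239.5]
tcp_rot: [-3.141, -0.01, 0.0]
contact_force: [1.0, 0.0, -0.3]
tool_pos: [574.6, -273.2, 232.5]
tcp_rot: [-3.139, 0.001, 0.0]
contact_force: [0.8, -0.6, -0.2]
tool_pos: [558.6, -349.9, 233.1]
tcp_rot: [-3.139, 0.001, -0.145]
contact_force: [0.0, 0.4, 0.6]
```

View pics/final.png

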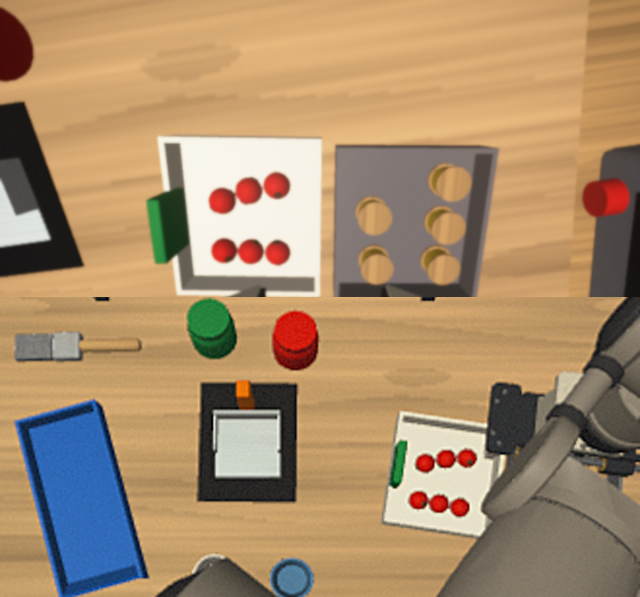

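The beads are all in the tray (six) and the scoop is on its mat. However, the white tray has been knocked: there's a gap at columns 322–335 and the ends are out of line (137 vs 146). I'll measure and mend it.

Run:
```python
from h import *
c=np.load('cF.npy',allow_pickle=True).item(); H,S,V=hsv(c)
g=px2w(c,[(293,128),(434.5,130),(292.5,250)],45)[:,:2]; w=px2w(c,[(140,120),(281.5,121.5),(280.5,250)],45)[:,:2]
print('grey',g.round(1).tolist(),'yaw',np.arctan2(*(g[0]-g[1]))*-1, 'side',np.arctan2(*(g[0]-g[2])[::-1])); print('white',w.round(1).tolist(),'yaw',-np.arctan2(*(w[0]-w[1])),'side',np.arctan2(*(w[1]-w[2])[::-1]))
r=np.array([np.cos(-.147),np.sin(-.147)]); n=np.array([-r[1],r[0]])
print('white corner minus grey corner: along x',(w[1]-g[0])@r,'gap',(w[1]-g[0])@n)
gm=((H>50)&(H<90)&(S>80)); print('tab',rect(c,gm&(V>100),85,(120,150,180,240)))
for row in(150,180,210): print(row,c['color'][row,274:300,1].tolist())
m=(S<75)&(V>150); m[:,285:]=0; k=np.column_stack(np.where(m))[:,::-1]
for row in(130,160,190,220,245): 
    u=np.where(m[row,100:286])[0]; print(row,100+u.min(),100+u.max())
for col in(160,200,240,275): print(col,c['color'][112:128,col,0].tolist())
for col in(300,340,380,420): print(col,c['color'][120:138,col,0].tolist())
```

```text
grey [[620.2, -369.5], [596.6, -516.7], [480.7, -349.9]] yaw -0.15891461124797882 side -0.13950332005230587
white [[651.4, -212.1], [628.5, -358.4], [482.7, -335.7]] yaw -0.15548404333911353 side -0.15456024706748092
white corner minus grey corner: along x 6.5792331506145425 gap 12.114257557427566
tab [573.4, -203.6, 9.7, 56.6, 81.1]
150 [242, 243, 242, 243, 243, 242, 234, 209, 188, 185, 187, 186, 187, 187, 185, 186, 184, 181, 162, 131, 120, 123, 126, 127, 127, 127]
180 [242, 242, 242, 242, 242, 237, 220, 197, 187, 185, 185, 185, 185, 184, 185, 183, 182, 172, 142, 122, 119, 125, 124, 125, 124, 125]
210 [242, 242, 242, 242, 241, 234, 208, 177, 168, 165, 166, 166, 164, 164, 165, 164, 162, 148, 120, 113, 120, 123, 122, 122, 123, 123]
130 139 281
160 142 281
190 164 280
220 167 280
245 153 279
160 [117, 119, 118, 119, 118, 116, 122, 156, 205, 229, 233, 234, 234, 234, 234, 234]
200 [121, 120, 119, 120, 120, 121, 118, 135, 180, 222, 232, 234, 234, 234, 234, 234]
240 [119, 120, 121, 122, 122, 122, 122, 124, 156, 203, 227, 232, 233, 233, 232, 233]
275 [122, 123, 126, 127, 125, 126, 125, 124, 132, 174, 216, 229, 231, 231, 231, 231]
300 [129, 130, 131, 132, 130, 122, 102, 77, 80, 101, 116, 122, 122, 121, 122, 122, 122, 121]
340 [132, 132, 131, 129, 127, 119, 101, 74, 71, 89, 111, 117, 117, 118, 118, 119, 118, 119]
380 [123, 121, 116, 112, 111, 107, 95, 70, 63, 82, 105, 115, 117, 116, 115, 115, 115, 117]
420 [111, 113, 115, 118, 121, 119, 107, 82, 69, 80, 103, 112, 112, 107, 92, 76, 68, 63]
```

Run:
```python
from h import *
gop(571.5,-204.7,52,-0.147,0)
```

```text
shift [-8.3, -145.0, 181.9] turn [-0.0017, 0.0003, 0.0029] shift in goal frame [-8.7, -145.3, 181.6]
```

```bash
(python3 -m crank '[[-0.004,-0.05,0,0,0,0],[-0.0043,-0.05,0,0,0,0],[0,-0.045,0,0,0,0],[0,0,0.04,0,0,0.003],[0,0,0.05,0,0,0]]'; python3 -m crank '[[0,0,0.05,0,0,0],[0,0,0.03,0,0,0],[0,0,0.012,0,0,0],[0,0,0,0,0,0],[0,0,0,0,0,0]]') | grep -E 'pos|rot|cont'
python3 - <<'E'
from h import *
gop(571.5,-204.7,52,-0.147,0)
c=grab('wrist'); H,S,V=hsv(c); gm=((H>50)&(H<90)&(S>80)); print(rect(c,gm,85,(200,150,360,400)))
E
```

```text
tool_pos: [572.5, -204.7, 144.6]
tcp_rot: [3.142, -0.004, -0.146]
contact_force: [-0.3, -1.2, -1.0]
tool_pos: [572.2, -206.8, 53.5]
tcp_rot: [-3.141, -0.003, -0.149]
contact_force: [0.3, -0.1, -0.3]
shift [-1.0, -2.0, 1.5] turn [-0.0003, -0.0025, -0.0024] shift in goal frame [-1.0, -2.0, 1.5]
[593.2, -206.5, 10.9, 41.9, 81.2]
```

```bash
(python3 -m crank '[[0,-0.002,0.0015,0,0,0],[0,0,0,0,0,0],[0,0,0,0,0,0],[0,0,0,0,0,0],[0,0,0,0,0,0]]' 0;  python3 -m crank '[[0,0,0,0,0,0],[0,0,0,0,0,0],[0,0,0,0,0,0]]'; python3 -m crank '[[-0.002,0.002,0,0,0,0],[-0.002,0.002,0,0,0,0],[-0.002,0.002,0,0,0,0],[0,0,0,0,0,0],[0,0,0,0,0,0]]') | grep -E 'pos|rot|cont|fing|grip'
cat >> h.py <<'E'
def edge():
    c=grab('wrist'); g=cv2.GaussianBlur(cv2.cvtColor(c['color'],cv2.COLOR_BGR2GRAY),(3,1),0)
    for u in(300,330,400,460,490,505,520,530,540,545,550,556): print(u,g[100:130,u].tolist())
    return c
E
python3 - <<'E'
from h import *
c=edge(); 
for r in (200,230): print(r,c['color'][r,500:560,1].tolist())
E
```

```text
tool_pos: [571.4, -204.2, 50.3]
tcp_rot: [-3.139, 0.001, -0.15]
contact_force: [-0.0, 2.7, 0.8]
grip_width: 12.1
finger_force: 30.0
tool_pos: [571.3, -204.3, 50.3]
tcp_rot: [-3.14, 0.001, -0.15]
contact_force: [-0.4, 4.1, 2.6]
grip_width: 11.8
finger_force: 30.0
tool_pos: [564.4, -210.4, 50.3]
tcp_rot: [-3.141, 0.0, -0.15]
contact_force: [0.4, 0.0, -1.4]
grip_width: 11.5
finger_force: 30.0
300 [179, 178, 178, 178, 178, 178, 177, 178, 177, 178, 179, 179, 179, 178, 166, 149, 161, 205, 233, 239, 240, 240, 240, 240, 240, 240, 241, 240, 240, 241]
330 [177, 176, 176, 177, 178, 177, 179, 178, 179, 179, 179, 180, 180, 178, 166, 149, 160, 205, 232, 239, 239, 239, 240, 239, 240, 239, 240, 240, 240, 240]
400 [175, 175, 174, 176, 176, 176, 177, 178, 178, 179, 179, 180, 179, 177, 162, 142, 156, 201, 230, 237, 238, 238, 237, 238, 238, 238, 238, 238, 238, 238]
460 [174, 175, 176, 177, 177, 178, 179, 180, 180, 180, 181, 182, 182, 178, 164, 141, 152, 198, 228, 234, 236, 236, 235, 236, 236, 236, 236, 236, 236, 236]
490 [174, 176, 176, 176, 178, 177, 179, 179, 179, 180, 180, 180, 180, 177, 162, 142, 16
[... 1045 characters left out ...]
6, 176, 176, 177, 176, 176, 176, 172, 179, 205, 223, 228, 229, 229, 229, 229, 230, 228, 221, 199, 164, 145]
200 [149, 149, 150, 147, 148, 148, 148, 148, 148, 148, 148, 148, 148, 146, 146, 147, 147, 146, 147, 147, 146, 146, 146, 146, 147, 146, 145, 145, 147, 145, 144, 144, 146, 145, 144, 145, 143, 143, 144, 145, 144, 145, 158, 190, 220, 230, 231, 231, 232, 231, 231, 227, 205, 148, 91, 71, 68, 67, 68, 68]
230 [148, 148, 148, 147, 147, 148, 148, 147, 148, 147, 147, 148, 146, 147, 146, 146, 146, 145, 146, 146, 146, 145, 146, 146, 146, 145, 145, 144, 145, 144, 143, 144, 144, 145, 158, 190, 219, 230, 231, 232, 231, 231, 230, 224, 192, 132, 81, 66, 65, 66, 65, 65, 66, 65, 68, 76, 93, 103, 106, 107]
```

```bash
(python3 -m crank '[[0,0.0015,0,0,0,-0.003],[0,0.0015,0,0,0,0],[0,0,0,0,0,0],[0,0,0,0,0,0]]') | grep -E 'pos|rot|cont'
python3 - <<'E'
from h import *
c=edge(); 
for r in (200,215,230,240): print(r,c['color'][r,525:560,1].tolist())
cv2.imwrite('pics/w10.png',c['color'])
E
```

```text
tool_pos: [564.0, -212.1, 50.3]
tcp_rot: [-3.14, 0.001, -0.147]
contact_force: [-0.1, 5.2, 2.0]
300 [178, 178, 179, 178, 177, 178, 178, 177, 178, 179, 179, 179, 181, 178, 166, 148, 161, 205, 232, 239, 240, 240, 240, 240, 240, 240, 240, 240, 240, 240]
330 [177, 176, 176, 176, 177, 178, 177, 178, 179, 180, 180, 180, 180, 177, 165, 146, 150, 193, 230, 239, 239, 239, 240, 240, 240, 240, 239, 240, 240, 240]
400 [174, 175, 175, 176, 176, 177, 177, 178, 178, 179, 179, 180, 180, 178, 166, 145, 148, 190, 228, 236, 238, 238, 238, 238, 238, 238, 238, 238, 238, 238]
460 [175, 176, 176, 177, 178, 178, 179, 179, 180, 181, 181, 181, 181, 179, 170, 151, 148, 187, 224, 234, 235, 235, 235, 235, 235, 236, 235, 236, 236, 236]
490 [174, 175, 176, 177, 177, 177, 179, 179, 181, 180, 180, 180, 181, 179, 168, 148, 145, 184, 223, 232, 234, 234, 234, 234, 234, 234, 234, 234, 234, 234]
505 [175, 175, 176, 178, 178, 177, 178, 178, 179, 179, 180, 180, 180, 178, 168, 146, 136, 173, 219, 231, 233, 233, 233, 233, 233, 233, 233, 233, 233, 233]
520 [175, 175, 175, 176, 175, 176, 178, 177, 178, 178, 178, 179, 179, 178,
[... 847 characters left out ...]
90, 157]
200 [146, 145, 145, 145, 145, 144, 144, 145, 145, 143, 145, 143, 144, 144, 144, 145, 144, 148, 170, 207, 227, 231, 231, 231, 231, 231, 230, 220, 184, 123, 81, 69, 68, 68, 66]
215 [145, 145, 145, 145, 145, 145, 144, 144, 144, 143, 144, 143, 145, 149, 173, 208, 227, 231, 232, 231, 231, 232, 229, 216, 169, 108, 75, 68, 67, 68, 68, 71, 82, 98, 106]
230 [145, 144, 144, 144, 143, 144, 145, 143, 143, 149, 175, 209, 227, 231, 232, 232, 231, 232, 229, 214, 166, 105, 73, 67, 66, 66, 68, 73, 88, 100, 106, 108, 106, 108, 107]
240 [144, 144, 144, 144, 143, 143, 147, 162, 195, 222, 231, 232, 231, 232, 231, 230, 219, 176, 113, 76, 67, 66, 63, 66, 70, 85, 98, 106, 107, 106, 108, 107, 108, 106, 107]
```

```bash
(python3 -m crank '[[0,0.001,0,0,0,0],[0,0.001,0,0,0,0],[0,0,0,0,0,0]]';python3 -m crank '[[0,0.001,0,0,0,0],[0,0,0,0,0,0]]';python3 -m crank '[[0,0.0008,0,0,0,0],[0,0,0,0,0,0]]') | grep -E 'pos|rot|cont'
python3 - <<'E'
from h import *
c=edge(); 
for r in (200,215,230,240): print(r,c['color'][r,525:560,1].tolist())
E
```

```text
tool_pos: [563.8, -214.2, 50.3]
tcp_rot: [-3.14, 0.001, -0.147]
contact_force: [0.8, 5.3, 1.7]
tool_pos: [563.6, -215.3, 50.3]
tcp_rot: [-3.14, 0.0, -0.147]
contact_force: [-0.3, 6.0, -0.0]
tool_pos: [563.5, -216.1, 50.3]
tcp_rot: [-3.14, 0.0, -0.147]
contact_force: [0.0, 5.0, 2.0]
300 [178, 178, 177, 178, 177, 177, 176, 177, 178, 178, 179, 180, 180, 178, 166, 148, 157, 202, 232, 239, 240, 240, 240, 240, 240, 240, 240, 240, 240, 240]
330 [177, 175, 175, 177, 177, 177, 178, 179, 179, 179, 180, 180, 180, 176, 166, 146, 150, 193, 230, 238, 240, 240, 239, 240, 240, 239, 240, 240, 239, 240]
400 [174, 174, 176, 175, 176, 177, 178, 178, 178, 179, 179, 180, 180, 178, 170, 151, 151, 191, 228, 236, 237, 237, 238, 238, 238, 238, 238, 238, 238, 238]
460 [175, 175, 177, 178, 178, 178, 179, 180, 180, 181, 181, 182, 182, 180, 170, 149, 140, 177, 223, 234, 235, 235, 236, 236, 236, 235, 236, 235, 236, 236]
490 [176, 176, 178, 177, 178, 178, 179, 179, 180, 181, 180, 181, 180, 180, 172, 154, 142, 176, 220, 232, 233, 234, 234, 234, 234, 234, 234, 234, 234, 234]
505 [175, 176, 176, 177, 177, 177, 177, 17
[... 1061 characters left out ...]
, 145, 145, 147, 146, 145, 145, 144, 144, 144, 144, 143, 144, 144, 144, 151, 173, 207, 226, 230, 232, 231, 231, 231, 230, 219, 179, 132, 111, 108, 109, 109, 109]
215 [145, 145, 145, 144, 144, 144, 144, 144, 145, 144, 144, 145, 145, 151, 176, 212, 228, 232, 231, 231, 231, 231, 229, 216, 172, 127, 112, 108, 110, 110, 108, 108, 106, 106, 99]
230 [145, 146, 144, 144, 145, 144, 143, 145, 144, 151, 177, 213, 229, 231, 231, 231, 231, 231, 228, 209, 163, 120, 108, 108, 108, 107, 109, 108, 108, 107, 105, 104, 104, 101, 102]
240 [145, 145, 146, 144, 144, 142, 147, 165, 199, 225, 230, 232, 232, 231, 231, 230, 216, 175, 130, 111, 107, 108, 108, 108, 108, 107, 106, 106, 105, 105, 104, 105, 103, 103, 105]
```

```bash
(python3 -m crank '[[0,-0.0015,0,0,0,0],[-0.0017,0,0,0,0,0],[-0.0016,0,0,0,0,0],[0,0,0,0,0,0]]';python3 -m crank '[[0,0.001,0,0,0,0],[0,0.001,0,0,0,0],[0,0,0,0,0,0]]';python3 -m crank '[[0,0.001,0,0,0,0],[0,0.001,0,0,0,0],[0,0.0005,0,0,0,0],[0,0,0,0,0,0],[0,0,0,0,0,0]]') | grep -E 'pos|rot|cont'
python3 - <<'E'
from h import *
c=grab('wrist'); g=cv2.cvtColor(c['color'],cv2.COLOR_BGR2GRAY)
for u in(330,490,505,530,545,555): print(u,g[108:126,u].tolist())
E
```

```text
tool_pos: [560.6, -214.8, 50.3]
tcp_rot: [-3.141, -0.0, -0.147]
contact_force: [2.4, -1.3, -1.8]
tool_pos: [560.3, -215.7, 50.3]
tcp_rot: [-3.139, 0.001, -0.147]
contact_force: [2.3, 4.9, 0.3]
tool_pos: [560.7, -216.1, 50.5]
tcp_rot: [-3.137, -0.0, -0.147]
contact_force: [5.1, 12.8, 2.2]
330 [178, 180, 179, 179, 180, 178, 169, 151, 153, 192, 229, 238, 239, 239, 239, 239, 239, 239]
490 [180, 179, 181, 182, 183, 181, 175, 156, 139, 168, 211, 230, 233, 234, 234, 234, 234, 234]
505 [180, 179, 181, 181, 182, 182, 175, 155, 136, 161, 205, 227, 231, 233, 232, 233, 233, 233]
530 [178, 179, 180, 181, 180, 178, 164, 133, 117, 154, 201, 226, 230, 231, 231, 231, 231, 231]
545 [178, 179, 179, 179, 179, 179, 166, 137, 114, 148, 199, 224, 229, 230, 230, 230, 229, 230]
555 [178, 178, 177, 178, 178, 177, 165, 135, 109, 142, 196, 223, 228, 229, 229, 229, 229, 229]
```

Boundaries match again (row about 115 on both trays) and the push force confirms contact. Release, rise and check from the same spot as before.

```bash
(python3 -m crank '[[0.0004,-0.001,0,0,0,0],[0,-0.0008,0,0,0,0],[0,0,0,0,0,0]]'; python3 -m crank '[[0,0,0,0,0,0],[0,0,0,0,0,0],[0,0,0,0,0,0],[0,0,0,0,0,0]]' 60; python3 -m crank '[[0,0,-0.03,0,0,0],[0,0,-0.05,0,0,0],[0,0,-0.055,0,0,0],[0,0,-0.05,0,0,0],[0,0,0,0,0,0]]'; python3 -m crank '[[0.006,0.045,0,0,0,0],[0.006,0.045,0,0,0,0],[0.006,0.045,0,0,0,0],[0,0,0,0,0,0],[0,0,0,0,0,0]]') | grep -E 'pos|rot|cont'
python3 - <<'E'
from h import *
st(); c=grab('wrist','wG.png'); H,S,V=hsv(c); g=c['color']
print('top edges'); 
for u in(160,200,240,260,300,320,360,400,430): print(u,g[105:145,u,0].tolist())
for r in(150,180,210,240): 
    print(r,g[r,255:300,1].tolist())
for n in('wrist','top'):
    d=c if n=='wrist' else grab(n); H,S,V=hsv(d); print(n,blobs(d,((H<8)|(H>172))&(S>140)&(V>60),19,30))
E
```

```text
tool_pos: [560.7, -216.0, 50.4]
tcp_rot: [-3.139, 0.0, -0.147]
contact_force: [2.1, 5.1, 1.9]
tool_pos: [560.4, -217.4, 50.2]
tcp_rot: [-3.14, 0.0, -0.147]
contact_force: [-0.8, -0.7, -1.0]
tool_pos: [562.3, -218.5, 240.2]
tcp_rot: [3.139, -0.009, -0.147]
contact_force: [0.5, -0.6, 0.4]
tool_pos: [558.2, -353.1, 233.9]
tcp_rot: [-3.139, 0.002, -0.147]
contact_force: [0.2, -0.0, 0.5]
{'time': 47.65, 'tool_pos': [558.208, -353.098, 233.858], 'tcp_rot': [-3.139, 0.002, -0.147], 'contact_force': [0.186, -0.006, 0.472], 'grip_width': 54.951, 'finger_force': 0.0}
top edges
160 [112, 113, 114, 116, 116, 115, 116, 117, 118, 119, 119, 118, 120, 121, 120, 120, 120, 120, 122, 121, 120, 115, 123, 171, 220, 234, 233, 226, 190, 131, 93, 86, 85, 84, 84, 85, 85, 85, 86, 86]
200 [117, 117, 118, 119, 118, 119, 119, 121, 120, 120, 120, 119, 120, 119, 122, 124, 123, 122, 124, 121, 120, 114, 124, 172, 220, 233, 234, 235, 234, 234, 234, 235, 235, 235, 235, 235, 234, 235, 234, 235]
240 [119, 120, 120, 120, 119, 119, 119, 120, 121, 121, 121, 122, 124, 124, 126, 126, 127, 129, 127, 129, 125, 118, 125, 172, 2
[... 2080 characters left out ...]
242, 242, 242, 242, 242, 242, 242, 241, 242, 242, 242, 240, 238, 239, 241, 241, 233, 197, 149, 126, 122, 124, 122, 122, 123, 122, 122]
wrist [([10.4, 42.7], 1206, [747.8, -91.1]), ([527.2, 171.8], 1113, [527.3, -639.7]), ([251.0, 168.7], 337, [578.8, -317.8]), ([226.8, 173.8], 357, [577.0, -288.3]), ([203.7, 182.9], 354, [570.3, -258.7]), ([205.2, 225.4], 307, [516.8, -248.3]), ([228.2, 226.5], 306, [511.1, -276.5]), ([251.7, 227.4], 302, [505.6, -305.4])]
top [([192.9, 67.6], 315, [958.7, 191.7]), ([281.9, 132.7], 607, [764.7, -62.7]), ([369.4, 199.4], 132, [575.9, -300.7]), ([353.6, 202.2], 65, [568.4, -257.6]), ([355.5, 222.9], 137, [511.8, -261.1]), ([371.5, 225.6], 71, [504.3, -304.1])]
```

No gap (white meets grey directly at every row sampled), the rim edges agree at row 128, there are six beads in the tray, and the robot is clear. Handing in.

```bash
python3 -c "
from plant import bot
print(bot.close_job())"
```

```text
the job is handed in; nothing more can be done
None
```

I handed the job in at about 48 s of the 210 s allowed; no verdict came back. The white tray is flush and in line with the grey one (re-seated after it was knocked aside mid-run), all six red beads are in it, the scoop lies flat on its mat, and the jars, cups and brush were not touched.

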